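# Hold the boiler cap at half turn on the gap gauge

## Robot

A 6-joint arm with a two-finger parallel gripper is mounted at the origin on a cart in front of the work surface, level with it; the furniture and walls round the work are solid. World frame = base frame: x ahead of the robot, y to its left, z up, the work surface at z = 0. Lengths are in m, angles in degrees, forces in N, time in s.
With the tool pointing down it reaches from about 0.375 to 0.9 m from the base axis. Payload 3.1 kg.
Tool frame: the origin (TCP) lies at the very end of the fingers, on their centre line; the grasp point (between the pads) lies 19 mm behind it; z points along the fingers, y is the direction in which the jaws open and shut (so a half turn about z gives the same grasp; the last joint's range is limited). The gripper opens to 87 mm and grips with 3 to 60 N. Pads are 19 mm wide; open, the fingers measure 117 mm over their backs; the gripper's body (75 mm by 190 mm) begins 51 mm behind the grasp point.
Start: joints at [58.585, 30.224, 82.088, -0, 67.689, -10.227], TCP at [0.226, 0.583, 0.223] pointing down, gripper open.
Joint ranges: [-176.69, 176.69], [-43.24, 126.21], [12.49, 139.97], [-82, 262], [0, 151.66], [-163.58, 163.58]. Speed limits (degrees/s): [159.86, 159.86, 180, 180, 180, 180].

## Interface

Orientations are given as a 3x3 rotation matrix whose columns are the frame's x, y, z axes.
In Python, from rig import bot gives the robot as it stands. The module is installed in compiled form; this text tells all that it offers.
- The arm moves only by the tool play_rows, never from a script. Its argument "targets" is a list of rows, each a list of 7 numbers: the closure, from 0 (fully open) to 1 (shut), then the shift along the world's x, y, z in m, then the turn, a rotation vector about the world's x, y, z in rad. A call has 1 to 12 rows; each row shifts and turns the commanded pose from where the row before left it; what a row does not reach is not made up. A row lasts 1/8 s, in which the tool goes at most 62.5 mm and 10.7 degrees, less where a joint would pass 70% of its speed; a pose out of reach is approached as far as the arm can. A call with a gripper value outside its range is refused whole. The fingers move at their own pace and stop on an object; the grip force is fixed at half the most. Time passes only in rows, so rows that do not move let the fingers close. It gives the time, the measured TCP pose, the force and the opening at its end, in the units of the state.
- bot.read_state(): the state, without advancing time (a new reading comes with each control period).
- bot.capture(name): name is "scene" or "top" or "wrist"; returns the picture (400x640x3 uint8, blue, green, red); there is no depth.
- bot.get_calibration(name): a dict with "fx", "fy", "cx", "cy" (pixels), "R" (3x3) and "t" (3): a world point X has camera coordinates R X + t. Camera axes: x right, y down, z forward; pixel columns grow to the right and rows downward; lengths in m; the calibration is good to about 2 mm. The wrist camera is an equidistant fisheye: a pixel r from the principal point sees the ray r / f radians off the axis. A picture is of the moment at which its call begins: read the wrist's pose just before it. get_calibration takes no time and is no camera call; for the wrist camera it gives the pose at the moment of the call.
- bot.hand_in(): hands the job in, once; it reports no verdict.
The state is a dict: "time_s": time; "joint_positions": joint angles; "qvel": joint speeds; "tau": joint torques, N m; "position": TCP position; "tcp_rot": TCP orientation; "force": force on the tool from outside, world axes, zero at the start; "moment": the same for the moment, N m; "opening": opening from 0.0 (shut) to 1.0 (fully open).
Only numpy, scipy, OpenCV 4.12 (cv2) and the standard library are available. Lean on these libraries where they do the work, as an engineer would, in place of code of your own. Each camera call takes 0.05 s, during which the arm holds its last target. There are 200 camera calls.

## Task

The safety switch under the ironing boiler's filler cap needs setting. Take the flat gap gauge out of its wooden stand, lower its blade into the gap between the switch contacts until its shoulders rest on the black contact block, and let go of it. Then drop the bayonet cap into the boiler neck and turn it clockwise to half turn, so that the contact closes on the gauge, but stop before the cap clicks into its lock; finish while still holding the cap there against its spring, because I will set the contact screw while you hold it. Leave the screwdriver, spare knob and tape measure where they lie.

Things in the scene. Friction and masses are not known exactly. Their poses are not given: they have to be found in the camera images.
- boiler: Squat steel boiler 130 mm wide on a grey plate 150 x 222 mm, fixed. Origin on the neck axis at worktop height, z up; +y points from the neck to the black contact block, -x side has a blank pressure dial. Nothing on it is above 90 mm. Ribs outside the collar mark the cap's angles: fit (on +x and -x), half turn (34 deg clockwise of fit) and lock (broad rib, 67 deg).
- collar_mouth (a point): Centre of the neck's rim, 90 mm above the worktop, frame as the boiler's. Bore 56 mm wide; the 9 mm thick lip has two opposite notches, centred on the boiler's +x and -x, out to radius 37 mm, 13 mm wide at the bore and 17 mm at the outside, through which the cap's lugs drop, either way round (about 4 deg of yaw slack). Outside the collar is 86 mm wide, ribs 95 mm.
- gap_mouth (a point): Centre of the top of the contact gap, 110 mm from the neck axis along the boiler's +y, 86 mm above the worktop, frame as the boiler's. Upright slot 18 mm wide (x), 6 mm across (y), 25 mm deep. Fixed contact: the outer wall (+y). The moving contact comes through the inner wall. The block's top is 30 mm (x) by 24 mm (y); 32 mm inward of the gap is the rod guide, 81 mm high.
- moving_contact: Copper button 7 mm wide on a push rod, height 74 mm above the worktop, its face 1 mm behind the gap's inner wall at rest. Origin on the neck axis at worktop height, moving 10 mm outward (boiler's +y) per rad of the switch ring; once it meets the gauge it yields on a light spring (0.8 N, then 0.4 N per mm).
- gauge: Flat gap gauge, 60 g, loose, upright in the stand. Origin at the blade's lower end, z up. Blade 15 mm wide (x), 4 mm thick (y), 22 mm long, its lowest 5 mm thinned to 12 x 2.6 mm; above it a grey handle 28 mm (x) by 10 mm (y), z = 22 to 62 mm, whose underside makes the shoulders. Home in the gap its origin lies 22 mm below the gap mouth, its thickness along the boiler's y.
- gauge_stand: Dark wooden block 62 x 38 x 32 mm, fixed to the worktop, origin at the centre of its underside, x along its length. A slot 17 x 6 mm, 26 mm deep in the middle of its top holds the gauge, shoulders on the wood, the gauge's axes as the stand's.
- cap: Black bayonet cap, 120 g, loose, upright on its plug. Origin at the centre of the plug's underside, z up. Plug 52 mm wide, 20 mm high; two lugs on its +x and -x sides, 9 mm wide, to 33.5 mm from the axis, z = 3 to 8 mm; flange 78 mm wide, z = 20 to 28 mm; grip bar in line with the lugs: 58 mm (x) by 16 mm (y), z = 28 to 54 mm. Seated, the origin is 20 mm below the collar mouth.
- switch_ring (a joint): Sprung ring in the neck, rad clockwise from above, 0 at rest. The cap's lugs, under the lip with 3 mm upright play, meet it 6 deg from fit. Half turn (34 deg): 0.48, 0.16 N m return spring, so a cap let go turns back. The contact nips the gauge from about 0.3 on. Lock pawls begin at 0.63 (43 deg), need about 0.6 N m more, and click at 67 deg.
- screwdriver: Cross screwdriver with an orange handle, about 200 mm long, 27 mm high, loose, lying in front of the gauge stand; leave it.
- spare_knob: Dark round appliance knob, 52 mm wide, 23 mm high, loose, in front of the boiler on its right; leave it.
- tape_measure: Yellow pocket tape measure 64 x 56 x 53 mm, loose, right of the knob; leave it.
Things that resemble listed ones, but are neither listed nor needed, are in the scene too. There is more than one size of the cap; the one meant has the size given above.

How it is judged:
By the outcome, as a careful person would: the job done as asked, in the order asked, and still so for the second after the job is handed in, while the arm keeps its last pose, push and grip.
It also fails if it takes over 58 s, if anything falls off the work surface, if the arm or the gripper's body presses on something with over 40 N, if the wrist force passes 120 N, or if a joint passes its speed limit or range.

## Working session

There is one attempt and no reset: what is moved stays moved. The work goes in short steps, Python scripts to look and compute and a tool call to move; the robot and the scene stay as the last step left them, time stands still between calls to the robot, and variables do not carry over. Pictures are saved under pics/ and viewed, about 8 in all and at most 12, crops included, and the job is handed in when it is done.

Besides the shell and the picture viewer there is one more tool, called after "Call:" as name(argument=value, ...), one argument or row to a line, values as JSON. play_rows: Moves the arm, as the interface text tells. Its arguments: {"type":"object","properties":{"targets":{"type":"array","items":{"type":"array","items":{"type":"number"}}}},"required":["targets"]}

```bash
mkdir -p pics; cat > h.py <<'E'
import numpy as np, cv2
from rig import bot
def ray(name,u,v,c=None):
    c=c or bot.get_calibration(name); R=np.array(c["R"]);t=np.array(c["t"])
    x=(u-c["cx"])/c["fx"];y=(v-c["cy"])/c["fy"]
    if name=="wrist":
        r=np.hypot(x,y); s=np.sin(r)/r if r>1e-9 else 1; d=np.array([x*s,y*s,np.cos(r)])
    else: d=np.array([x,y,1.])
    return -R.T@t, R.T@d
def onz(name,u,v,z,c=None):
    o,d=ray(name,u,v,c); return o+d*(z-o[2])/d[2]
def proj(name,X,c=None):
    c=c or bot.get_calibration(name); p=np.array(c["R"])@np.array(X)+np.array(c["t"])
    if name=="wrist":
        rr=np.hypot(p[0],p[1]); th=np.arctan2(rr,p[2]); p=np.array([p[0]/rr*th,p[1]/rr*th,1])
    else: p=p/p[2]
    return np.array([c["fx"]*p[0]+c["cx"],c["fy"]*p[1]+c["cy"]])
E
python3 - <<'E'
from h import *
a=bot.capture("top");b=bot.capture("scene")
cv2.imwrite("pics/top.png",a);cv2.imwrite("pics/scene.png",b)
s=bot.read_state();print(s["time_s"],s["force"],s["opening"],s["tcp_rot"])
for n in("top","scene","wrist"):
    c=bot.get_calibration(n);R=np.array(c["R"]);print(n,c["fx"],-R.T@np.array(c["t"]),R[2])
E
```

```text
0.1 [-1.22573691 -0.69372028 -0.27439678] 1.0006502243836117 [[-9.32396016e-01  3.61436961e-01 -9.95943202e-04]
 [ 3.61438188e-01  9.32394570e-01 -1.67388713e-03]
 [ 3.23607356e-04 -1.92069760e-03 -9.99998103e-01]]
top 470.05444370728077 [0.25773696 0.02582171 1.26787406] [ 0.15281675 -0.00177657 -0.98825295]
scene 445.9373089567243 [-0.0733013  -0.52881602  0.84494675] [ 0.48718866  0.50966909 -0.70914359]
wrist 309.70691628693146 [0.16344525 0.60704915 0.38469329] [ 0.2287108  -0.09144947 -0.96918954]
```

View pics/top.png

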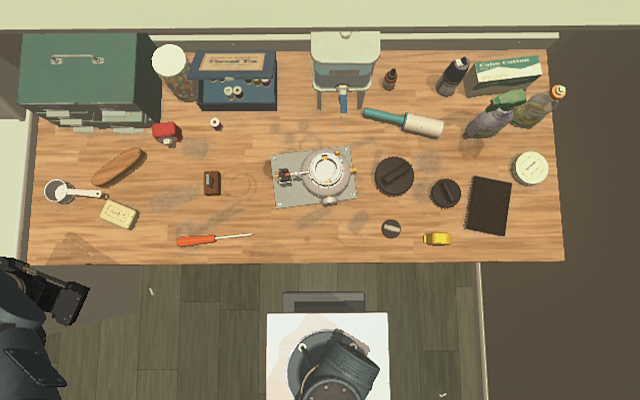

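View pics/scene.png

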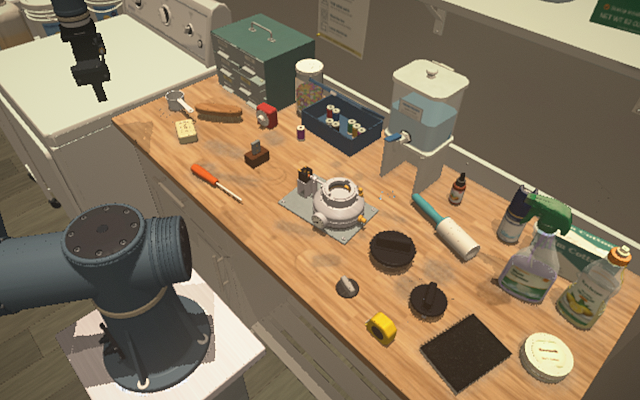

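Top view: boiler at (325,170), with its contact block left of it at (285,177); stand with gauge at (212,183). There are two cap-like things, at (394,176), about 40 px (≈105 mm), and at (446,193), about 30 px (≈78 mm). The second fits the 78 mm flange; I'll confirm it in a crop. The round knob at (391,229) is the spare.

```bash
python3 - <<'E'
from h import *
a=cv2.imread("pics/top.png");b=cv2.imread("pics/scene.png")
def cr(im,x,y,w,h,s): return cv2.resize(im[y:y+h,x:x+w],(w*s,h*s),interpolation=cv2.INTER_CUBIC)
r1=np.hstack([cr(a,265,140,100,75,4),cr(a,370,150,100,75,4)])
r2=np.hstack([cr(a,190,162,50,37,8)[:296],cr(b,400,270,50,37,8)])
cv2.imwrite("pics/crop1.png",np.vstack([r1,r2]))
# dark cap blob
for n,im,roi in (("top",a,(425,170,42,45)),("top",a,(370,150,48,50))):
    x,y,w,h=roi; m=(im[y:y+h,x:x+w].max(2)<75).astype(np.uint8)
    m=cv2.morphologyEx(m,cv2.MORPH_CLOSE,np.ones((3,3)))
    cs,_=cv2.findContours(m,0,1);c=max(cs,key=cv2.contourArea)
    e=cv2.fitEllipse(c); print(e,cv2.boundingRect(c))
    u,v=e[0][0]+x,e[0][1]+y
    print(onz("top",u,v,.028), np.array(e[1])/470*1.24)
E
```

```text
((20.65022087097168, 22.974069595336914), (26.910280227661133, 28.501169204711914), 99.84603118896484) (6, 9, 30, 29)
[ 0.45988734 -0.31845577  0.028     ] [0.07099734 0.07519457]
((24.905393600463867, 27.06492805480957), (34.01951217651367, 37.81299591064453), 60.68321990966797) (5, 7, 39, 38)
[ 0.50435194 -0.18422394  0.028     ] [0.08975361 0.09976195]
```

View pics/crop1.png

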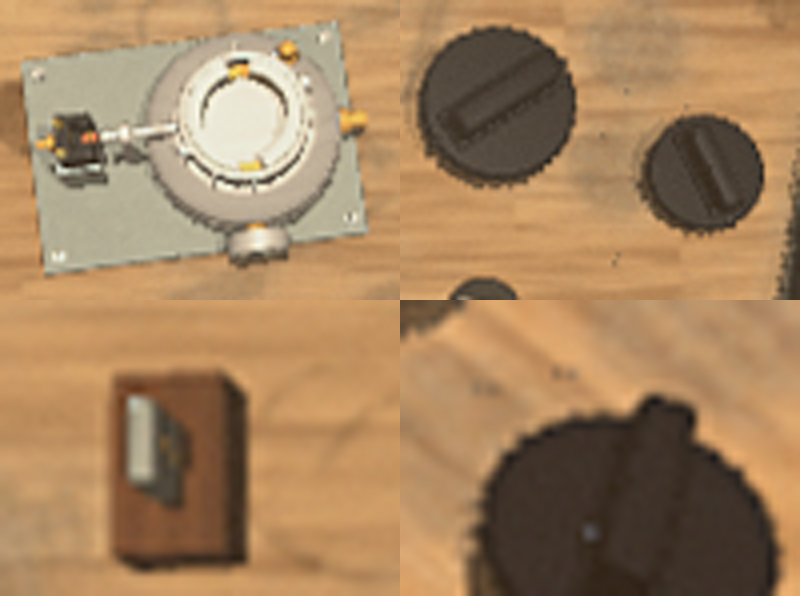

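The crop confirms it: the cap at top (446,193) measures ≈75 mm (the 78 mm one) with its bar clearly visible. The other, at (394,176), is ≈100 mm, a decoy. In the 8x crop the stand top's centre is ≈ (210.6,182.8). The boiler's yaw is ≈ 7° and the collar is near (325,169).

```bash
python3 - <<'E'
from h import *
print("stand",onz("top",210.6,182.8,.032))
print("neck",onz("top",325,168.8,.09))
for p in((270.5,155.5),(348.8,145.5),(275.9,208.2),(356.2,198)): print(onz("top",*p,.0))
print("cap bar ends",onz("top",370+685/4,150+130/4,.054),onz("top",370+728/4,150+208/4,.054))
s=bot.read_state();print(s["position"])
E
```

```text
stand [0.49206223 0.30972957 0.032     ]
neck [0.51507091 0.00453137 0.09      ]
[0.57360181 0.15333942 0.        ]
[ 0.6002905  -0.06390897  0.        ]
[0.42636613 0.13763797 0.        ]
[ 4.52602229e-01 -8.13682133e-02 -2.22044605e-16]
cap bar ends [ 0.4814191 -0.5638001  0.054    ] [ 0.42945107 -0.58766513  0.054     ]
[0.22553001 0.58219031 0.22165758]
```

Call:
play_rows(
  targets=[
    [0,0.033,-0.034,-0.006,0,0,0.046],
    [0,0.033,-0.034,-0.006,0,0,0.046],
    [0,0.033,-0.034,-0.006,0,0,0.046],
    [0,0.033,-0.034,-0.006,0,0,0.046],
    [0,0.033,-0.034,-0.006,0,0,0.046],
    [0,0.033,-0.034,-0.006,0,0,0.046],
    [0,0.033,-0.034,-0.006,0,0,0.046],
    [0,0.035,-0.034,-0.006,0,0,0.048],
    [0,0,0,0,0,0,0],
    [0,0,0,0,0,0,0],
  ],
)

```text
time_s: 1.35
position: [0.4911, 0.3107, 0.1741]
tcp_rot: [[-1.0, 0.001, -0.002], [0.001, 1.0, -0.0], [0.002, -0.0, -1.0]]
force: [-0.1, 0.1, -0.5]
opening: 0.997
```

```bash
python3 - <<'E'
from h import *
s=bot.read_state();w=bot.capture("wrist");cv2.imwrite("pics/w1.png",w)
print(s["position"],np.round(s["tcp_rot"],4).tolist(),s["joint_positions"],s["force"])
p=s["position"]; print("tcp px",proj("wrist",p))
E
```

```text
[0.49112589 0.31070861 0.17413063] [[-1.0, 0.0008, -0.0017], [0.0008, 1.0, -0.0001], [0.0017, -0.0001, -1.0]] [ 2.12917145e+01  3.03181201e+01  9.12323619e+01  3.62594948e-02
  5.85417715e+01 -6.86826078e+01] [-0.05056051  0.08762732 -0.50994977]
tcp px [320.60096469 243.75303406]
```

View pics/w1.png

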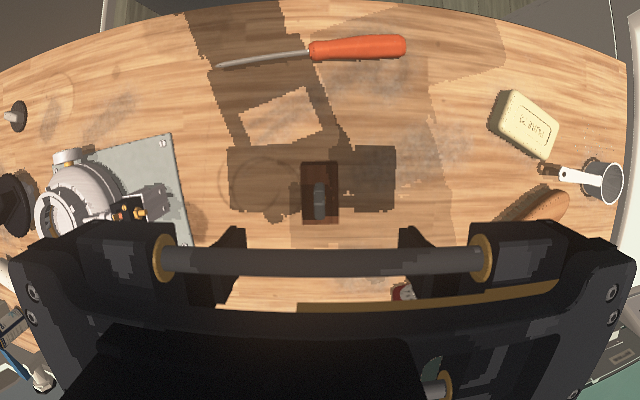

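Wrist view: the stand is at (319,192), with the gauge's grey handle about (319,187–218). The gripper bar hides everything below about row 222. I need an enlargement to get the edges.

```bash
python3 - <<'E'
from h import *
w=cv2.imread("pics/w1.png")
cv2.imwrite("pics/w1c.png",cv2.resize(w[150:230,280:360],(560,560),interpolation=cv2.INTER_NEAREST))
for z in(.032,.072):
  for dx,dy in ((.031,.019),(.031,-.019),(-.031,.019),(-.031,-.019),(0.014,.005),(-.014,-.005)): print(z,dx,dy,proj("wrist",[.492+dx,.310+dy,z]).round(1))
E
```

```text
0.032 0.031 0.019 [338.8 220.2]
0.032 0.031 -0.019 [302.2 220.1]
0.032 -0.031 0.019 [339.7 160.5]
0.032 -0.031 -0.019 [301.4 160.4]
0.032 0.014 0.005 [325.4 204.3]
0.032 -0.014 -0.005 [315.5 177.3]
0.072 0.031 0.019 [341.1 233.6]
0.072 0.031 -0.019 [299.5 233.6]
0.072 -0.031 0.019 [342.3 166. ]
0.072 -0.031 -0.019 [298.3 166. ]
0.072 0.014 0.005 [325.9 215.9]
0.072 -0.014 -0.005 [314.6 185.2]
```

View pics/w1c.png

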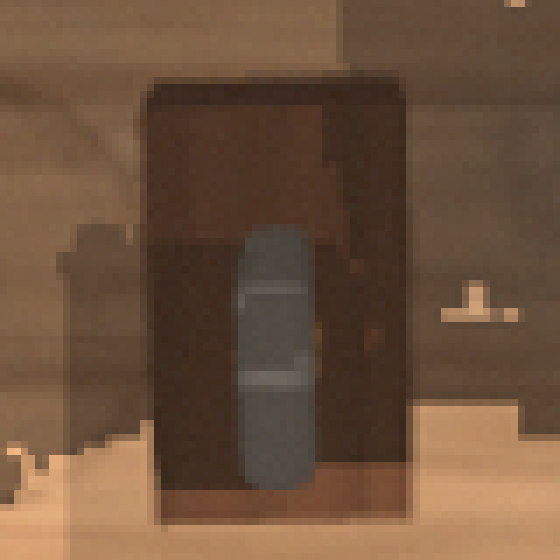

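Call:
play_rows(
  targets=[
    [0,0.0046,-0.0012,-0.03,0,0,0],
    [0,0,0,-0.035,0,0,0],
    [0,0,0,-0.035,0,0,0],
    [0,0,0,-0.02,0,0,0],
    [0,0,0,-0.014,0,0,0],
    [0,0,0,0,0,0,0],
    [1,0,0,0,0,0,0],
    [1,0,0,0,0,0,0],
    [1,0,0,0,0,0,0],
    [1,0,0,0,0,0,0],
    [1,0,0,0,0,0,0],
    [1,0,0,0,0,0,0],
  ],
)

```text
time_s: 2.9
position: [0.4965, 0.3095, 0.0406]
tcp_rot: [[-1.0, -0.0, -0.0], [-0.0, 1.0, -0.0], [0.0, -0.0, -1.0]]
force: [0.0, 0.3, -1.0]
opening: 0.402
```

Call:
play_rows(
  targets=[
    [1,0,0,0,0,0,0],
    [1,0,0,0,0,0,0],
    [1,0,0,0,0,0,0],
    [1,0,0,0,0,0,0],
    [1,0,0,0.02,0,0,0],
    [1,0,0,0.03,0,0,0],
    [1,0,0,0.04,0,0,0],
    [1,0,0,0.04,0,0,0],
    [1,0,0,0,0,0,0],
  ],
)

```text
time_s: 4.03
position: [0.4987, 0.3107, 0.1739]
tcp_rot: [[-1.0, -0.0, 0.007], [-0.0, 1.0, 0.003], [-0.007, 0.003, -1.0]]
force: [-0.5, -0.3, -0.9]
opening: 0.117
```

Call:
play_rows(
  targets=[
    [1,0.001,-0.033,0,0,0,0.02],
    [1,0.001,-0.033,0,0,0,0.02],
    [1,0.001,-0.033,0,0,0,0.02],
    [1,0.001,-0.033,-0.005,0,0,0.02],
    [1,0.001,-0.033,-0.01,0,0,0.02],
    [1,0,-0.031,-0.005,0,0,0.022],
    [1,0,0,0,0,0,0],
    [1,0,0,0,0,0,0],
    [1,0,0,0,0,0,0],
  ],
)

```text
time_s: 5.15
position: [0.5013, 0.1145, 0.1504]
tcp_rot: [[-0.992, -0.123, -0.0], [-0.123, 0.992, 0.0], [0.0, 0.0, -1.0]]
force: [-0.4, -0.5, -0.5]
opening: 0.111
```

```bash
python3 - <<'E'
from h import *
s=bot.read_state();c=bot.get_calibration("wrist");w=bot.capture("wrist");cv2.imwrite("pics/w2.png",w)
p=s["position"];print(p,np.round(s["tcp_rot"],4).tolist(),s["joint_positions"][5])
R=np.array(s["tcp_rot"])
q=proj("wrist",np.array(p)+R@[0,0,.03],c);print("blade end px",q)
for nm,L in(("gapcorners",[(.009,.107,.086),(-.009,.107,.086),(.009,.113,.086),(-.009,.113,.086)]),):
    pass
x0,y0=int(q[0])-65,int(q[1])-60
cv2.imwrite("pics/w2c.png",cv2.resize(w[y0-10:y0+90,x0:x0+130],None,fx=6,fy=6,interpolation=cv2.INTER_CUBIC));print(x0,y0-10)
E
```

```text
[0.50131001 0.11451814 0.15041658] [[-0.9924, -0.123, -0.0001], [-0.123, 0.9924, 0.0003], [0.0001, 0.0003, -1.0]] -96.68626858085858
blade end px [321.60872494 225.96607192]
256 155
```

View pics/w2c.png

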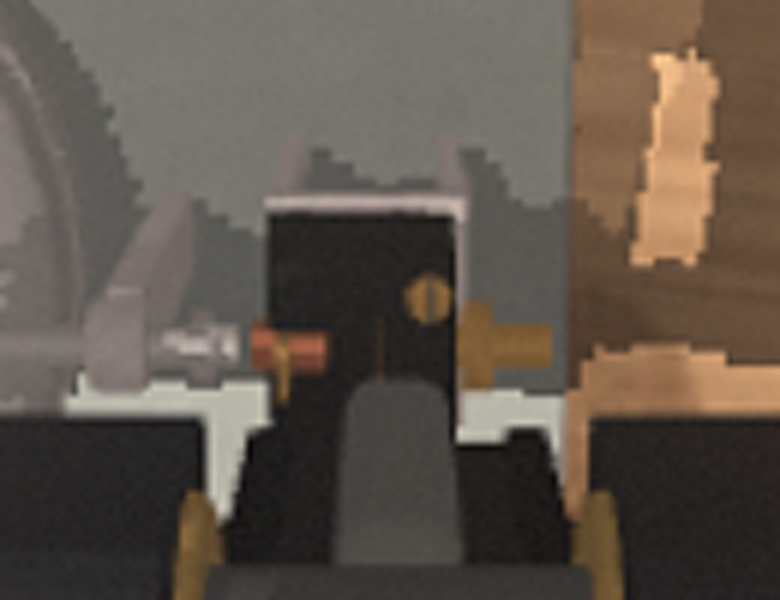

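The gauge is held, and its handle hides the gap in this view. The block spans columns ≈300–332, with the orange button at (304,213). I'll step the hand 38 mm ahead so the gap comes clear, and stretch the contrast.

Call:
play_rows(
  targets=[
    [1,0.019,0,0,0,0,0],
    [1,0.019,0,0,0,0,0],
    [1,0,0,0,0,0,0],
    [1,0,0,0,0,0,0],
    [1,0,0,0,0,0,0],
  ],
)

```text
time_s: 5.82
position: [0.5383, 0.1138, 0.1504]
tcp_rot: [[-0.992, -0.122, -0.001], [-0.122, 0.992, 0.0], [0.001, 0.0, -1.0]]
force: [-0.3, -0.1, -0.5]
opening: 0.111
```

```bash
python3 - <<'E'
from h import *
s=bot.read_state();c=bot.get_calibration("wrist");w=bot.capture("wrist");cv2.imwrite("pics/w3.png",w)
import pickle;pickle.dump((s,c),open("w3.pkl","wb"))
p=s["position"];print(p,np.round(s["tcp_rot"],4).tolist())
g=(255*(w/255.)**.5).astype(np.uint8)
A=cv2.resize(g[120:250,180:380],None,fx=4,fy=4,interpolation=cv2.INTER_CUBIC)
cv2.imwrite("pics/w3c.png",A)
E
```

```text
[0.53827466 0.11381713 0.1504319 ] [[-0.9925, -0.1223, -0.0013], [-0.1223, 0.9925, 0.0], [0.0013, 0.0002, -1.0]]
```

View pics/w3c.png

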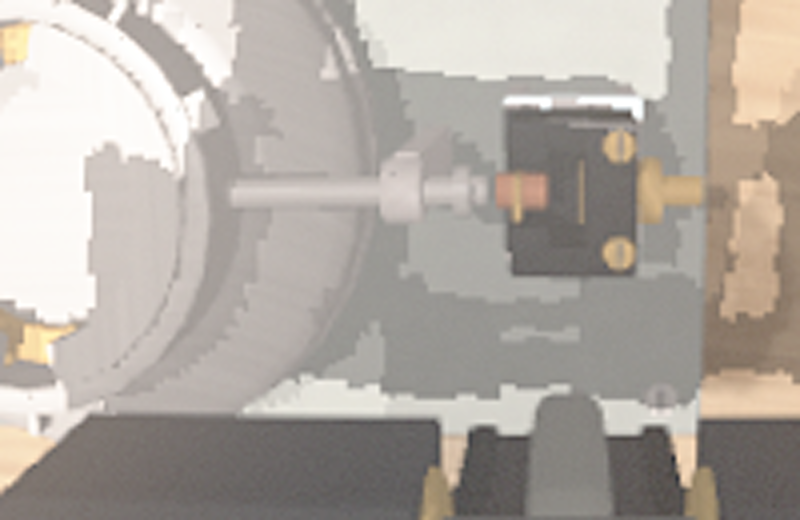

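Clear view: the block top is at crop x 508–637, y 110–274. The darker slot is ≈ x 550–583, y 138–245, i.e. pixels (317.5–326, 154–181), with the copper contact line at its outer wall. The held handle is at crop x 530–607. Next, profiles for the slot and the gauge.

```bash
python3 - <<'E'
from h import *
import pickle
s,c=pickle.load(open("w3.pkl","rb"));w=cv2.imread("pics/w3.png");g=w.sum(2).astype(int)
print("rows x=304..345");
for v in (150,156,158,176,178,180,182,184): print(v,g[v,304:346].tolist())
for u in (320,322,324): print(u,g[145:192,u].tolist())
R=np.array(s["tcp_rot"]);p=np.array(s["position"])
for v in range(216,240,4): print("h",v,g[v,304:340].tolist())
for d in ((.014,.005,.008),(.014,-.005,.008),(.014,.005,-.032),(.014,-.005,-.032),(-.014,-.005,-.032)): print(d,proj("wrist",p+R@np.array(d),c).round(2))
q=[onz("wrist",u,v,.086,c) for u,v in((317.5,167.8),(325.7,167.8),(321.6,154.5),(321.6,181.2))];print(np.array(q))
E
```

```text
rows x=304..345
150 [357, 303, 225, 165, 164, 164, 164, 158, 162, 167, 166, 169, 182, 189, 206, 201, 204, 193, 235, 248, 252, 246, 267, 238, 228, 214, 216, 215, 212, 218, 209, 218, 218, 212, 166, 356, 360, 264, 273, 274, 266, 269]
156 [363, 301, 214, 150, 172, 170, 169, 169, 167, 163, 166, 164, 153, 158, 159, 163, 161, 159, 160, 162, 159, 160, 167, 172, 159, 160, 210, 353, 396, 402, 331, 299, 394, 395, 293, 278, 278, 274, 269, 269, 271, 267]
158 [360, 335, 254, 142, 160, 156, 167, 167, 161, 163, 167, 163, 159, 144, 145, 148, 146, 141, 149, 155, 149, 142, 152, 163, 160, 154, 173, 244, 374, 395, 341, 314, 387, 385, 228, 252, 275, 271, 269, 268, 265, 266]
176 [347, 315, 235, 131, 132, 136, 121, 129, 129, 128, 132, 136, 133, 126, 129, 127, 121, 128, 126, 127, 127, 135, 138, 141, 146, 151, 147, 149, 143, 142, 139, 146, 141, 137, 125, 265, 311, 256, 263, 260, 263, 264]
178 [360, 316, 230, 136, 149, 147, 145, 154, 153, 146, 146, 146, 142, 127, 125, 131, 126, 125, 129, 126, 131, 129, 138, 141, 142, 149, 145, 136, 133, 126, 136, 139, 137, 134, 119, 261, 314, 260, 263, 266, 262, 267]
180 [352,
[... 2108 characters left out ...]
2 [108, 109, 102, 100, 110, 95, 99, 102, 147, 198, 202, 202, 200, 195, 208, 202, 204, 200, 208, 205, 200, 202, 200, 198, 203, 205, 198, 171, 113, 103, 99, 106, 100, 101, 104, 100]
h 236 [99, 96, 104, 105, 108, 93, 102, 111, 159, 199, 198, 197, 200, 199, 199, 207, 197, 200, 203, 202, 208, 204, 196, 197, 197, 202, 199, 198, 126, 95, 108, 96, 99, 105, 87, 99]
(0.014, 0.005, 0.008) [330.22 215.56]
(0.014, -0.005, 0.008) [312.91 215.55]
(0.014, 0.005, -0.032) [332.45 241.45]
(0.014, -0.005, -0.032) [310.47 241.43]
(-0.014, -0.005, -0.032) [311.24 293.93]
[[0.50528853 0.10665597 0.086     ]
 [0.5045421  0.11268637 0.086     ]
 [0.49507156 0.10845368 0.086     ]
 [0.51496067 0.11091343 0.086     ]]
```

```bash
python3 - <<'E'
from h import *
import pickle
s,c=pickle.load(open("w3.pkl","rb"));w=cv2.imread("pics/w3.png");g=w.sum(2).astype(int)
for u in(318,321,324): print(g[208:226,u].tolist())
R=np.array(s["tcp_rot"]);p=np.array(s["position"])
slot=onz("wrist",321.2,169.5,.086,c);print("slot",slot)
zb=p[2]-.0086
for v in(216.5,217.5,218.5):
    e=onz("wrist",321.6,v,zb,c); gc=e-R[:,0]*.014; print(v,"gauge",gc,"rel tcp (tool)",R.T@(gc-p),"shift",slot-gc)
# collar centre guess
neck=slot-np.array([-np.sin(.1223),np.cos(.1223),0])*.110;print("neck",neck)
for n in("top","scene"): print(n,proj(n,[*neck[:2],.09]),proj(n,slot))
E
```

```text
[262, 257, 256, 258, 256, 261, 255, 247, 470, 486, 328, 187, 203, 203, 209, 209, 205, 199]
[257, 257, 257, 259, 257, 260, 252, 245, 477, 490, 336, 197, 208, 208, 205, 203, 205, 201]
[264, 264, 263, 261, 260, 261, 261, 255, 260, 243, 221, 205, 209, 209, 207, 204, 210, 206]
slot [0.50621961 0.10953356 0.086     ]
216.5 gauge [0.53901437 0.11393228 0.14181321] rel tcp (tool) [-7.59755533e-04  2.23219517e-05  8.61768840e-03] shift [-0.03279476 -0.00439872 -0.05581321]
217.5 gauge [0.53961821 0.11400691 0.14181321] rel tcp (tool) [-1.36818721e-03  2.25152657e-05  8.61687613e-03] shift [-0.0333986  -0.00447335 -0.05581321]
218.5 gauge [0.54022328 0.11408169 0.14181321] rel tcp (tool) [-1.97785394e-03  2.27079629e-05  8.61606221e-03] shift [-0.03400366 -0.00454813 -0.05581321]
neck [5.19639103e-01 3.55185296e-04 8.60000000e-02]
top [326.61088523 167.04122127] [284.08312829 172.84573492]
scene [339.62125158 187.23207033] [305.46907889 169.37326348]
```

Call:
play_rows(
  targets=[
    [1,-0.0112,-0.0015,0,0,0,0],
    [1,-0.0112,-0.0015,0,0,0,0],
    [1,-0.0113,-0.0015,0,0,0,0],
    [1,0,0,-0.012,0,0,0],
    [1,0,0,-0.012,0,0,0],
    [1,0,0,-0.006,0,0,0],
    [1,0,0,0,0,0,0],
    [1,0,0,0,0,0,0],
  ],
)

```text
time_s: 6.88
position: [0.5061, 0.109, 0.1205]
tcp_rot: [[-0.993, -0.122, 0.0], [-0.122, 0.993, -0.0], [-0.0, -0.0, -1.0]]
force: [1.0, -0.1, -0.6]
opening: 0.116
```

```bash
python3 - <<'E'
from h import *
s=bot.read_state();c=bot.get_calibration("wrist");w=bot.capture("wrist");cv2.imwrite("pics/w4.png",w)
p=np.array(s["position"]);R=np.array(s["tcp_rot"]);print(p,R.round(4).tolist(),s["force"])
print("target tcp xy", np.array([.53827,.11382])+[-.0337,-.0045])
g=w.sum(2).astype(int)
for v in(196,200,206,212,216,220,226,232): print(v,g[v,296:350].tolist())
E
```

```text
[0.506089   0.10903578 0.12047802] [[-0.9925, -0.1219, 0.0002], [-0.1219, 0.9925, -0.0], [-0.0002, -0.0, -1.0]] [ 1.0374587  -0.05327904 -0.60185869]
target tcp xy [0.50457 0.10932]
196 [268, 274, 336, 329, 328, 329, 333, 338, 344, 228, 133, 114, 113, 108, 117, 117, 119, 107, 113, 126, 109, 113, 106, 112, 111, 105, 114, 114, 116, 103, 124, 115, 116, 112, 113, 116, 113, 107, 115, 116, 115, 110, 106, 102, 228, 372, 405, 292, 254, 260, 259, 262, 261, 259]
200 [271, 267, 265, 273, 263, 264, 270, 271, 279, 188, 126, 113, 112, 111, 109, 109, 113, 116, 112, 110, 115, 111, 113, 99, 105, 115, 113, 114, 117, 104, 115, 112, 118, 102, 110, 115, 110, 111, 112, 111, 117, 119, 105, 100, 98, 174, 408, 300, 267, 258, 261, 262, 266, 261]
206 [267, 271, 272, 269, 264, 268, 265, 270, 278, 184, 127, 114, 101, 111, 115, 114, 119, 118, 114, 113, 114, 111, 107, 117, 110, 108, 119, 116, 116, 115, 112, 111, 111, 119, 107, 116, 103, 107, 121, 164, 226, 214, 219, 198, 129, 102, 150, 257, 261, 264, 261, 264, 263, 269]
212 [274, 269, 267, 263, 262, 266, 264, 265, 271, 208, 137, 106, 112, 109, 115, 116, 111, 116, 
[... 537 characters left out ...]
3, 231, 211, 202, 211, 204, 210, 204, 210, 215, 210, 207, 209, 209, 197, 208, 179, 96, 99, 105, 98, 100, 99, 99, 93, 106, 106, 110, 106, 177, 248, 273, 275, 281, 272, 277, 267]
226 [262, 221, 183, 134, 127, 126, 133, 151, 217, 188, 130, 129, 193, 278, 160, 102, 111, 156, 214, 197, 206, 208, 211, 206, 211, 218, 210, 208, 207, 207, 207, 206, 203, 208, 198, 114, 104, 96, 103, 104, 100, 97, 97, 92, 100, 93, 100, 120, 115, 138, 173, 228, 270, 262]
232 [198, 67, 85, 88, 83, 86, 86, 84, 108, 96, 101, 103, 100, 91, 101, 93, 158, 207, 206, 205, 201, 203, 206, 205, 203, 199, 209, 209, 206, 205, 203, 210, 206, 203, 200, 169, 104, 97, 96, 102, 107, 101, 95, 99, 94, 82, 89, 80, 86, 81, 79, 135, 292, 511]
```

Call:
play_rows(
  targets=[
    [1,-0.0015,0.0003,0,0,0,0],
    [1,0,0,0,0,0,0],
    [1,0,0,0,0,0,0],
  ],
)

```text
time_s: 7.3
position: [0.5043, 0.1094, 0.1207]
tcp_rot: [[-0.993, -0.122, 0.0], [-0.122, 0.993, 0.0], [-0.0, -0.0, -1.0]]
force: [0.0, -0.0, -1.3]
opening: 0.111
```

```bash
python3 - <<'E'
from h import *
s=bot.read_state();c=bot.get_calibration("wrist");w=bot.capture("wrist");cv2.imwrite("pics/w5.png",w)
p=np.array(s["position"]);R=np.array(s["tcp_rot"]);print(p,s["force"])
g=w.sum(2).astype(int)
for u in(319,322,325): print(g[208:226,u].tolist())
# block top outline predicted from slot centre at (.5062,.1095), centred copper button, screws
b=np.array([[-.993*-1,-.122,0],[.122,.993,0],[0,0,1]])
v=(255*(w/255.)**.5).astype(np.uint8)[150:250,255:390]
cv2.imwrite("pics/w5c.png",cv2.resize(v,None,fx=5.9,fy=5.9,interpolation=cv2.INTER_CUBIC))
E
```

```text
[0.50431289 0.10937276 0.12073267] [ 0.04243569 -0.03623934 -1.26750159]
[117, 110, 113, 107, 107, 108, 97, 107, 90, 126, 170, 213, 207, 212, 210, 206, 203, 203]
[101, 105, 109, 103, 109, 101, 93, 99, 104, 128, 167, 211, 214, 207, 204, 212, 213, 200]
[111, 117, 106, 101, 110, 101, 111, 108, 99, 127, 172, 212, 216, 207, 211, 212, 210, 211]
```

View pics/w5c.png

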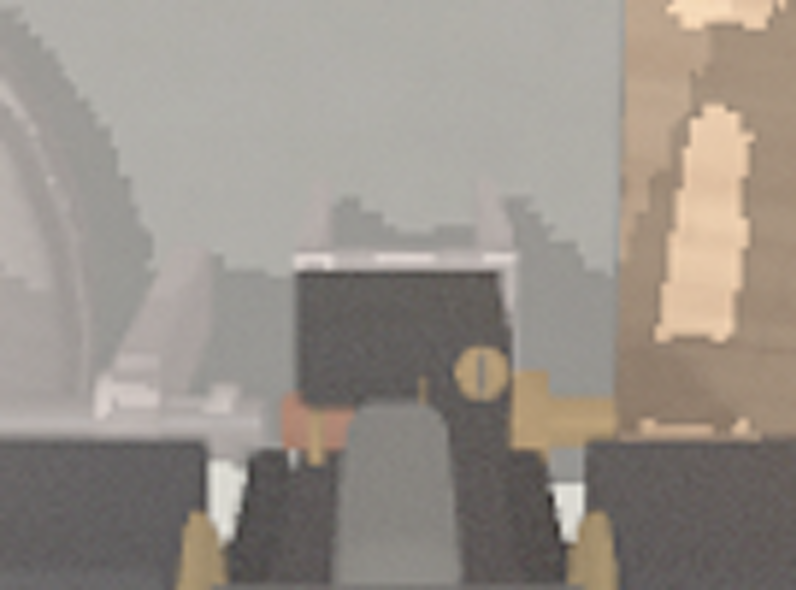

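The handle is centred over the slot: the outer-wall copper line is at col ≈326.7, so the slot centre is ≈321.8, against a handle centre of ≈322. Descending.

Call:
play_rows(
  targets=[
    [1,0,0,-0.004,0,0,0],
    [1,0,0,-0.004,0,0,0],
    [1,0,0,-0.003,0,0,0],
    [1,0,0,0,0,0,0],
    [1,0,0,0,0,0,0],
  ],
)

```text
time_s: 7.98
position: [0.5044, 0.1093, 0.1095]
tcp_rot: [[-0.993, -0.122, 0.0], [-0.122, 0.993, -0.0], [-0.0, -0.0, -1.0]]
force: [0.3, -1.1, -1.7]
opening: 0.111
```

Call:
play_rows(
  targets=[
    [1,0,0,-0.004,0,0,0],
    [1,0,0,-0.004,0,0,0],
    [1,0,0,-0.003,0,0,0],
    [1,0,0,-0.002,0,0,0],
    [1,0,0,-0.001,0,0,0],
    [1,0,0,0,0,0,0],
    [1,0,0,0,0,0,0],
  ],
)

```text
time_s: 8.85
position: [0.5044, 0.1093, 0.0956]
tcp_rot: [[-0.993, -0.122, 0.0], [-0.122, 0.993, -0.0], [-0.0, -0.0, -1.0]]
force: [0.7, 0.3, -1.3]
opening: 0.116
```

Call:
play_rows(
  targets=[
    [1,0,0,-0.001,0,0,0],
    [1,0,0,-0.0005,0,0,0],
    [1,0,0,0,0,0,0],
    [1,0,0,0,0,0,0],
  ],
)

```text
time_s: 9.35
position: [0.5044, 0.1093, 0.0944]
tcp_rot: [[-0.993, -0.122, 0.0], [-0.122, 0.993, -0.0], [-0.0, -0.0, -1.0]]
force: [0.7, -0.1, 4.5]
opening: 0.111
```

Call:
play_rows(
  targets=[
    [0.65,0,0,0,0,0,0],
    [0.65,0,0,0,0,0,0],
    [0.65,0,0,0,0,0,0],
    [0.65,0,0,0,0,0,0],
    [0.65,0,0,0.01,0,0,0],
    [0.65,0,0,0.02,0,0,0],
    [0.65,0,0,0.03,0,0,0],
    [0.65,0,0,0.04,0,0,0],
    [0,0.015,-0.02,0.01,0,0,0],
    [0,0.02,-0.02,0,0,0,0],
    [0,0,0,0,0,0,0],
    [0,0,0,0,0,0,0],
  ],
)

```text
time_s: 10.85
position: [0.5382, 0.0697, 0.204]
tcp_rot: [[-0.993, -0.122, -0.001], [-0.122, 0.993, 0.0], [0.001, 0.001, -1.0]]
force: [0.1, 0.2, -1.3]
opening: 0.716
```

```bash
python3 - <<'E'
from h import *
import pickle
s=bot.read_state();c=bot.get_calibration("wrist");w=bot.capture("wrist");cv2.imwrite("pics/w6.png",w)
pickle.dump((s,c),open("w6.pkl","wb"))
p=np.array(s["position"]);print(p,s["joint_positions"],s["force"])
sl=[.5062,.1095]
print("shoulder/gauge top px",proj("wrist",[*sl,.086],c),proj("wrist",[*sl,.126],c))
neck=[.5196,.0004]
print("neck px",proj("wrist",[*neck,.09],c))
v=(255*(w/255.)**.6).astype(np.uint8)[90:260,200:400]
cv2.imwrite("pics/w6c.png",cv2.resize(v,None,fx=3.5,fy=3.5,interpolation=cv2.INTER_CUBIC))
E
```

```text
[0.53824494 0.06969414 0.20404803] [-4.43554699e+00  2.52959230e+01  9.50391725e+01  2.43148319e-02
  5.97492541e+01 -1.01435296e+02] [ 0.0951772   0.21373894 -1.28420225]
shoulder/gauge top px [368.72057534 166.862057  ] [376.13974388 173.94679747]
neck px [249.26449139 167.79802063]
```

View pics/w6c.png

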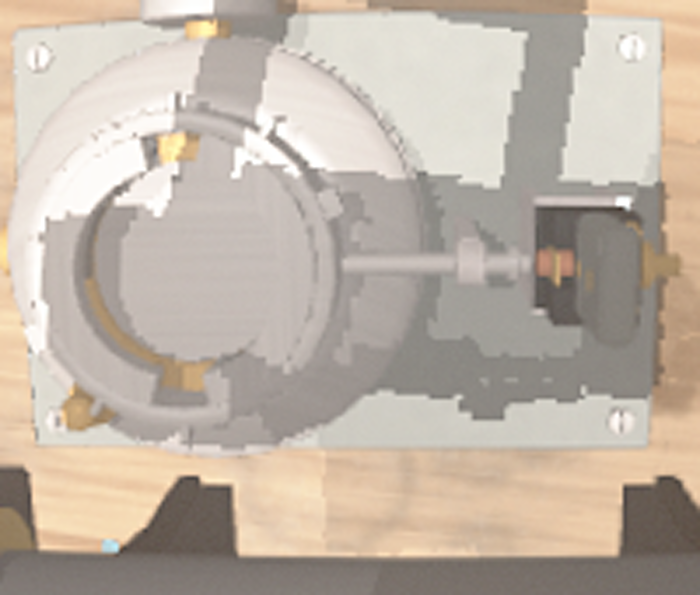

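The gauge stands upright in the gap at (374,170), released, with its shoulders on the block. The collar bore is at about (250,167), with notches above and below it. I'll centre on the neck to check its estimated place before fetching the cap.

Call:
play_rows(
  targets=[
    [0,0.003,-0.034,0,0,0,0],
    [0,0.003,-0.034,0,0,0,0],
    [0,0,0,0,0,0,0],
    [0,0,0,0,0,0,0],
  ],
)

```text
time_s: 11.4
position: [0.5444, 0.0023, 0.2038]
tcp_rot: [[-0.993, -0.122, -0.001], [-0.122, 0.993, 0.001], [0.001, 0.001, -1.0]]
force: [-0.3, 0.5, 0.1]
opening: 0.994
```

```bash
python3 - <<'E'
from h import *
import pickle
s=bot.read_state();c=bot.get_calibration("wrist");w=bot.capture("wrist");cv2.imwrite("pics/w7.png",w)
pickle.dump((s,c),open("w7.pkl","wb"))
p=np.array(s["position"]);print(p)
v=(255*(w/255.)**.6).astype(np.uint8)[110:240,245:405]
F=4.9;v=cv2.resize(v,None,fx=F,fy=F,interpolation=cv2.INTER_CUBIC)
yaw=.1223;n=np.array([.5196,.0004])
def dot(r,a,z,col):
    q=proj("wrist",[n[0]+r*np.cos(a+yaw),n[1]+r*np.sin(a+yaw),z],c);q=(q-[245,110]+.5)*F
    cv2.circle(v,tuple(int(x) for x in q),2,col,-1)
for k in range(0,360,12):
    dot(.028,np.radians(k),.09,(0,0,255));dot(.043,np.radians(k),.09,(255,0,0))
for a in(0,np.pi):
    for h in(-1,1): dot(.037,a+h*np.arcsin(8.5/37),.09,(0,200,0));dot(.028,a+h*np.arcsin(6.5/28),.09,(0,200,0))
cv2.imwrite("pics/w7c.png",v)
E
```

```text
[0.54443305 0.00232643 0.20384662]
```

View pics/w7c.png

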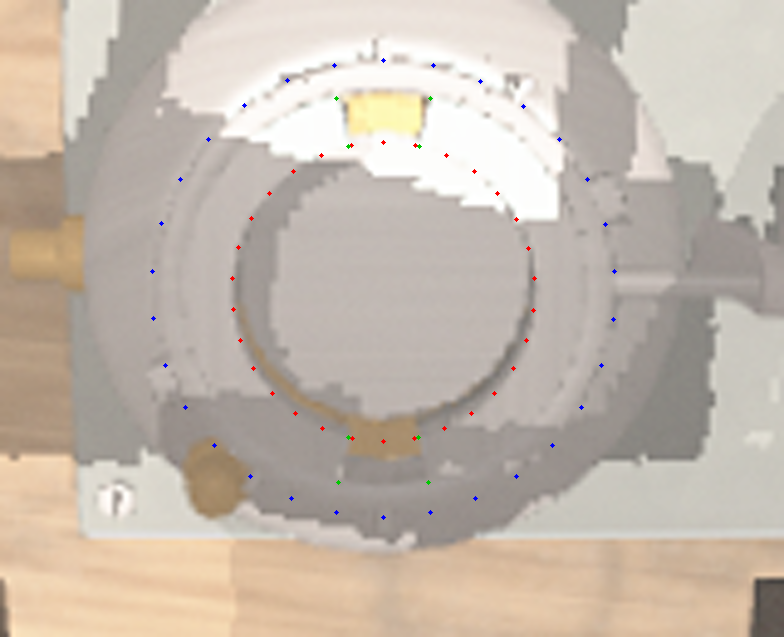

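The overlay fits: the neck is at about (0.519, 0.0003), the yaw of 7.0° is confirmed, and the notches are at crop (384,94–145) and (384,435–478). Now to the cap, turning the hand to yaw ≈ 32°.

Call:
play_rows(
  targets=[
    [0,-0.0074,-0.0227,0,0,0,-0.18],
    [0,-0.0074,-0.0227,0,0,0,-0.18],
    [0,-0.0074,-0.0227,0,0,0,-0.18],
    [0,-0.0074,-0.0227,0,0,0,-0.18],
    [0,-0.0074,-0.0227,0,0,0,-0.18],
    [0,-0.0074,-0.0227,0,0,0,-0.18],
    [0,-0.0074,-0.0227,0,0,0,-0.18],
    [0,-0.0074,-0.0227,0,0,0,-0.18],
    [0,-0.0074,-0.0227,0,0,0,-0.18],
    [0,-0.0074,-0.0227,0,0,0,-0.18],
    [0,-0.0074,-0.0227,0,0,0,-0.18],
    [0,-0.0074,-0.0227,0,0,0,-0.18],
  ],
)

```text
time_s: 12.95
position: [0.4565, -0.2703, 0.204]
tcp_rot: [[0.454, 0.891, -0.0], [0.891, -0.454, 0.001], [0.0, -0.0, -1.0]]
force: [0.5, -0.1, -0.1]
opening: 1.001
```

Call:
play_rows(
  targets=[
    [0,-0.0074,-0.0227,0,0,0,-0.18],
    [0,-0.0074,-0.0227,0,0,0,-0.18],
    [0,-0.0074,-0.0227,0,0,0,-0.18],
    [0,0,0,0,0,0,0],
    [0,0,0,0,0,0,0],
    [0,0,0,0,0,0,0],
  ],
)

```text
time_s: 13.7
position: [0.4345, -0.3377, 0.204]
tcp_rot: [[0.844, 0.537, -0.0], [0.537, -0.844, 0.001], [0.0, -0.001, -1.0]]
force: [0.0, -0.7, -1.1]
opening: 1.002
```

```bash
python3 - <<'E'
from h import *
import pickle
s=bot.read_state();c=bot.get_calibration("wrist");w=bot.capture("wrist");cv2.imwrite("pics/w8.png",w)
pickle.dump((s,c),open("w8.pkl","wb"))
p=np.array(s["position"]);R=np.array(s["tcp_rot"]);print(p,R.round(4).tolist(),s["joint_positions"])
q=proj("wrist",[.463,-.319,.028],c);print("exp cap px",q)
x0,y0=int(q[0])-70,int(q[1])-60
v=(255*(w/255.)**.4).astype(np.uint8)[y0:y0+120,x0:x0+140];print(x0,y0)
cv2.imwrite("pics/w8c.png",cv2.resize(v,None,fx=5,fy=5,interpolation=cv2.INTER_CUBIC))
E
```

```text
[ 0.43454081 -0.33771934  0.20400636] [[0.8438, 0.5367, -0.0003], [0.5367, -0.8438, 0.0008], [0.0002, -0.0009, -1.0]] [-4.94991361e+01  2.58444269e+01  9.40049325e+01  1.90503195e-02
  6.01984790e+01  8.03259622e+00]
exp cap px [321.51131112 152.88709224]
251 92
```

View pics/w8c.png

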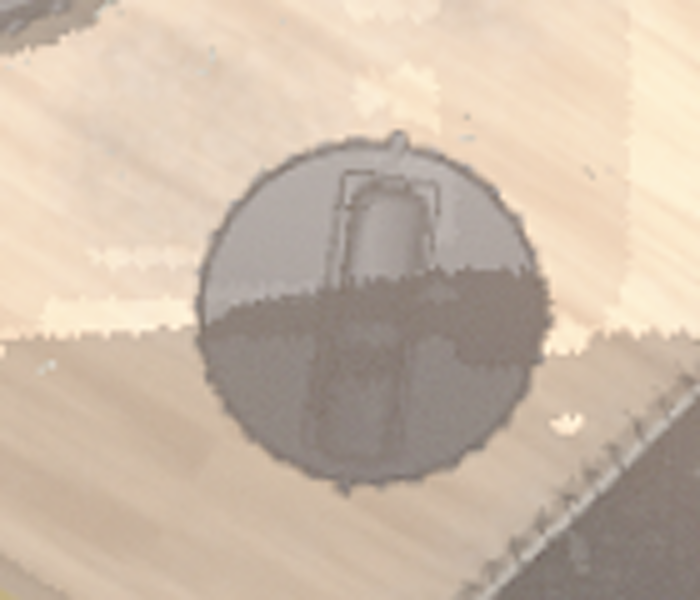

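The cap (78 mm, as described) is centred at px (325.3,153.9). Its rim nubs at crop (398,133) and (345,490) mark the bar/lug line, which runs about 8° off the hand.

```bash
python3 - <<'E'
from h import *
import pickle
s,c=pickle.load(open("w8.pkl","rb"));w=cv2.imread("pics/w8.png")
P=lambda x,y,z: onz("wrist",251+x/5-.5,92+y/5-.5,z,c)
m=(w[110:200,280:370].max(2)<75).astype(np.uint8);m=cv2.morphologyEx(m,cv2.MORPH_OPEN,np.ones((5,5)))
cs,_=cv2.findContours(m,0,1);k=max(cs,key=cv2.contourArea);e=cv2.fitEllipse(k);print(e)
print("ellipse centre",onz("wrist",e[0][0]+280,e[0][1]+110,.026,c)); print("eye",P(374,312,.026))
d=P(398,133,.024)-P(345,490,.024);print("len",np.linalg.norm(d),"yaw nubs",np.degrees(np.arctan2(d[1],d[0])))
d=P(389,178,.030)-P(352,460,.030);print("len",np.linalg.norm(d),"yaw base",np.degrees(np.arctan2(d[1],d[0])))
d=P(385,185,.054)-P(355,455,.054);print("len",np.linalg.norm(d),"yaw top",np.degrees(np.arctan2(d[1],d[0])))
R=np.array(s["tcp_rot"]);print("hand",np.degrees(np.arctan2(R[1,0],R[0,0])))
E
```

```text
((46.24081802368164, 56.001583099365234), (41.11435317993164, 70.35674285888672), 81.72886657714844)
ellipse centre [ 0.45328964 -0.33139953  0.026     ]
eye [ 0.46412516 -0.32323158  0.026     ]
len 0.08114952907153973 yaw nubs 24.201174066841272
len 0.06278658441409471 yaw base 25.16081731409297
len 0.055696320886321815 yaw top 26.283155559932943
hand 32.458788666067456
```

Call:
play_rows(
  targets=[
    [0,0.0147,0.0075,-0.02,0,0,-0.07],
    [0,0.0148,0.0072,-0.03,0,0,-0.069],
    [0,0,0,-0.045,0,0,0],
    [0,0,0,-0.045,0,0,0],
    [0,0,0,-0.022,0,0,0],
    [0,0,0,-0.011,0,0,0],
    [0,0,0,0,0,0,0],
    [0,0,0,0,0,0,0],
  ],
)

```text
time_s: 14.75
position: [0.4645, -0.325, 0.0321]
tcp_rot: [[0.911, 0.412, 0.002], [0.412, -0.911, -0.002], [0.001, 0.002, -1.0]]
force: [-0.1, -0.2, 0.0]
opening: 0.999
```

Call:
play_rows(
  targets=[
    [1,0,0.0015,-0.001,0,0,0],
    [1,0,0,0,0,0,0],
    [1,0,0,0,0,0,0],
    [1,0,0,0,0,0,0],
    [1,0,0,0,0,0,0],
    [1,0,0,0,0,0,0],
    [1,0,0,0,0,0,0],
    [1,0,0,0,0,0,0],
    [1,0,0,0,0,0,0],
    [1,0,0,0,0,0,0],
    [1,0,0,0,0,0,0],
  ],
)

```text
time_s: 16.12
position: [0.4637, -0.3229, 0.03]
tcp_rot: [[0.911, 0.412, -0.0], [0.412, -0.911, 0.0], [-0.0, -0.0, -1.0]]
force: [-0.1, -0.1, -1.3]
opening: 0.182
```

Call:
play_rows(
  targets=[
    [1,0,0,0.03,0,0,0],
    [1,0,0,0.04,0,0,0],
    [1,0,0,0.04,0,0,0],
    [1,0,0,0.03,0,0,0],
    [1,0,0,0,0,0,0],
    [1,0,0,0,0,0,0],
    [1,0,0,0,0,0,0],
  ],
)

```text
time_s: 17.0
position: [0.4628, -0.3221, 0.1683]
tcp_rot: [[0.911, 0.412, -0.003], [0.412, -0.911, 0.003], [-0.001, -0.004, -1.0]]
force: [0.6, 0.7, -1.3]
opening: 0.177
```

```bash
python3 - <<'E'
from h import *
s=bot.read_state();c=bot.get_calibration("wrist");w=bot.capture("wrist");cv2.imwrite("pics/w9.png",w)
p=np.array(s["position"]);R=np.array(s["tcp_rot"]);print(p,s["opening"])
g=w.sum(2).astype(int)
for d in((.039,0,.002),(.039,0,.010),(.0405,0,.006),(.029,0,.002),(0,.039,.002),(0,-.039,.002),(.03,.0249,.002),(.03,-.0249,.002),(.029,.008,-.024)):
    print(d,proj("wrist",p+R@np.array(d),c).round(1))
for u in(300,310,321,332,342): print(u,g[150:215,u].tolist())
E
```

```text
[ 0.46283953 -0.32208328  0.16829328] 0.17674953475766536
(0.039, 0, 0.002) [321.9 175.8]
(0.039, 0, 0.01) [321.9 173.4]
(0.0405, 0, 0.006) [321.9 171.9]
(0.029, 0, 0.002) [321.8 193.8]
(0, 0.039, 0.002) [388.7 242.4]
(0, -0.039, 0.002) [255.  242.3]
(0.03, 0.0249, 0.002) [367.1 192.1]
(0.03, -0.0249, 0.002) [276.6 192.1]
(0.029, 0.008, -0.024) [339.  206.6]
300 [522, 521, 526, 542, 541, 425, 258, 270, 267, 264, 268, 272, 271, 281, 273, 268, 273, 276, 269, 269, 280, 270, 270, 265, 277, 263, 261, 277, 215, 147, 130, 130, 136, 131, 138, 143, 137, 124, 133, 134, 123, 127, 126, 120, 124, 118, 134, 128, 121, 125, 129, 114, 117, 121, 111, 123, 115, 107, 110, 115, 118, 106, 106, 103, 111]
310 [486, 267, 280, 285, 278, 284, 289, 285, 287, 286, 286, 289, 289, 298, 297, 286, 280, 285, 288, 284, 286, 295, 295, 293, 269, 186, 159, 139, 129, 137, 131, 138, 141, 137, 131, 136, 125, 128, 135, 125, 132, 124, 119, 116, 118, 119, 119, 122, 109, 108, 110, 113, 108, 103, 107, 104, 107, 110, 107, 102, 113, 107, 100, 106, 97]
321 [303, 307, 310, 316, 313, 318, 316, 304, 299, 292, 291, 288, 300, 299, 298, 
[... 207 characters left out ...]
5, 109, 115, 103, 104, 112, 109, 108, 94]
332 [292, 297, 302, 307, 299, 309, 316, 315, 321, 321, 319, 310, 307, 299, 289, 282, 282, 297, 295, 300, 298, 303, 308, 293, 312, 374, 203, 142, 134, 132, 133, 136, 136, 136, 133, 135, 130, 134, 136, 133, 138, 130, 122, 123, 132, 124, 124, 117, 110, 113, 108, 107, 98, 117, 112, 105, 109, 101, 107, 107, 110, 107, 100, 105, 106]
342 [291, 293, 290, 300, 293, 354, 397, 385, 304, 309, 312, 315, 321, 326, 321, 399, 393, 374, 358, 350, 346, 363, 389, 391, 393, 387, 410, 355, 245, 127, 131, 135, 142, 139, 139, 140, 143, 136, 134, 142, 130, 135, 129, 130, 122, 121, 119, 128, 123, 112, 118, 117, 114, 118, 117, 121, 113, 117, 117, 112, 112, 107, 108, 108, 105]
```

Call:
play_rows(
  targets=[
    [1,0.0071,0.0404,0,0,0,-0.0378],
    [1,0.0071,0.0404,0,0,0,-0.0378],
    [1,0.0071,0.0404,0,0,0,-0.0378],
    [1,0.0071,0.0404,0,0,0,-0.0378],
    [1,0.007,0.0404,0,0,0,-0.0378],
    [1,0.007,0.0404,0,0,0,-0.0378],
    [1,0.007,0.0404,0,0,0,-0.0378],
    [1,0.007,0.0404,0,0,0,-0.0378],
    [1,0,0,0,0,0,0],
    [1,0,0,0,0,0,0],
    [1,0,0,0,0,0,0],
  ],
)

```text
time_s: 18.42
position: [0.52, -0.0007, 0.1697]
tcp_rot: [[0.993, 0.121, -0.001], [0.121, -0.993, -0.0], [-0.001, 0.0, -1.0]]
force: [-0.4, 0.5, -1.4]
opening: 0.181
```

Call:
play_rows(
  targets=[
    [1,0,0.001,-0.015,0,0,0],
    [1,0,0,-0.015,0,0,0],
    [1,0,0,-0.01,0,0,0],
    [1,0,0,-0.005,0,0,0],
    [1,0,0,0,0,0,0],
    [1,0,0,0,0,0,0],
  ],
)

```text
time_s: 19.18
position: [0.5205, 0.0012, 0.1253]
tcp_rot: [[0.993, 0.122, 0.001], [0.122, -0.993, -0.0], [0.001, 0.0, -1.0]]
force: [-0.2, 0.1, -0.4]
opening: 0.177
```

Position is within 1 mm of (0.5197, 0.0004). I'll correct slightly and lower with force checks.

Call:
play_rows(
  targets=[
    [1,-0.0008,-0.0007,-0.003,0,0,0],
    [1,0,0,-0.004,0,0,0],
    [1,0,0,-0.003,0,0,0],
    [1,0,0,0,0,0,0],
    [1,0,0,0,0,0,0],
  ],
)

```text
time_s: 19.8
position: [0.5194, 0.0005, 0.115]
tcp_rot: [[0.993, 0.122, 0.0], [0.122, -0.993, 0.0], [0.0, -0.0, -1.0]]
force: [1.0, -0.5, -0.7]
opening: 0.182
```

Call:
play_rows(
  targets=[
    [1,0,0,-0.004,0,0,0],
    [1,0,0,-0.004,0,0,0],
    [1,0,0,-0.003,0,0,0],
    [1,0,0,-0.002,0,0,0],
    [1,0,0,0,0,0,0],
    [1,0,0,0,0,0,0],
  ],
)

```text
time_s: 20.55
position: [0.5195, 0.0005, 0.1021]
tcp_rot: [[0.993, 0.122, 0.0], [0.122, -0.993, -0.0], [0.0, 0.0, -1.0]]
force: [0.3, -0.2, -0.9]
opening: 0.185
```

Call:
play_rows(
  targets=[
    [1,0,0,-0.0015,0,0,0],
    [1,0,0,-0.001,0,0,0],
    [1,0,0,0,0,0,0],
    [1,0,0,0,0,0,0],
  ],
)

```text
time_s: 21.05
position: [0.5194, 0.0005, 0.0999]
tcp_rot: [[0.993, 0.122, 0.0], [0.122, -0.993, -0.0], [0.0, 0.0, -1.0]]
force: [-1.2, -0.0, 4.3]
opening: 0.185
```

Seated (4 N at the expected height). Turning clockwise gently.

Call:
play_rows(
  targets=[
    [1,0,0,0,0,0,-0.05],
    [1,0,0,0,0,0,-0.05],
    [1,0,0,0,0,0,-0.05],
    [1,0,0,0,0,0,-0.05],
    [1,0,0,0,0,0,-0.05],
    [1,0,0,0,0,0,-0.05],
    [1,0,0,0,0,0,-0.05],
    [1,0,0,0,0,0,-0.05],
    [1,0,0,0,0,0,0],
    [1,0,0,0,0,0,0],
  ],
)

```text
time_s: 22.3
position: [0.5199, 0.0002, 0.1]
tcp_rot: [[0.962, -0.273, 0.001], [-0.273, -0.962, -0.001], [0.001, 0.0, -1.0]]
force: [-0.8, -1.0, 5.6]
opening: 0.178
```

```bash
python3 - <<'E'
from h import *
s=bot.read_state();R=np.array(s["tcp_rot"]);print(s["time_s"],s["position"],7.0-np.degrees(np.arctan2(R[1,0],R[0,0])),s["force"],s["moment"],s["joint_positions"],s["opening"])
E
```

```text
22.3 [5.19879589e-01 1.83532726e-04 9.99627143e-02] 22.859032953183572 [-0.78293502 -0.98924221  5.57022221] [-0.25093495  0.34697475  0.04320294] [-1.22967930e+01  3.29452034e+01  1.03416991e+02 -2.69346589e-02
  4.35623728e+01  9.35817544e+01] 0.17751301043420314
```

Call:
play_rows(
  targets=[
    [1,0,0,0,0,0,-0.05],
    [1,0,0,0,0,0,-0.05],
    [1,0,0,0,0,0,-0.05],
    [1,0,0,0,0,0,-0.045],
    [1,0,0,0,0,0,0],
    [1,0,0,0,0,0,0],
    [1,0,0,0,0,0,0],
  ],
)

```text
time_s: 23.18
position: [0.5198, 0.0001, 0.0999]
tcp_rot: [[0.891, -0.454, 0.001], [-0.454, -0.891, -0.001], [0.001, 0.0, -1.0]]
force: [-1.5, -0.7, 5.5]
opening: 0.183
```

```bash
python3 - <<'E'
from h import *
s=bot.read_state();R=np.array(s["tcp_rot"]);c=bot.get_calibration("wrist");w=bot.capture("wrist");t=bot.capture("top");sc=bot.capture("scene")
print(s["time_s"],s["position"],7.0-np.degrees(np.arctan2(R[1,0],R[0,0])),s["force"],s["moment"],s["opening"])
cv2.imwrite("pics/f_w.png",w);cv2.imwrite("pics/f_s.png",sc);cv2.imwrite("pics/f_t.png",t)
p=np.array(s["position"])
print("nub exp",proj("wrist",p+R@[.0405-.0007,0,.006],c))
g=lambda im:(255*(im/255.)**.5).astype(np.uint8)
A=cv2.resize(g(w)[130:250,190:390],(800,480),interpolation=cv2.INTER_CUBIC)
B=np.hstack([cv2.resize(g(sc)[150:180+30,280:380],(400,120*2)),cv2.resize(g(t)[140:200,265:365],(400,240))])[:120*2]
cv2.imwrite("pics/f.png",np.vstack([A,B])[:600])
E
```

```text
23.175 [5.19776152e-01 1.32700498e-04 9.99430456e-02] 33.99751711771837 [-1.50191077 -0.712294    5.53920113] [-0.26042226  0.35022322  0.18429747] 0.18256071825549822
nub exp [322.36449955 172.90466296]
```

View pics/f.png

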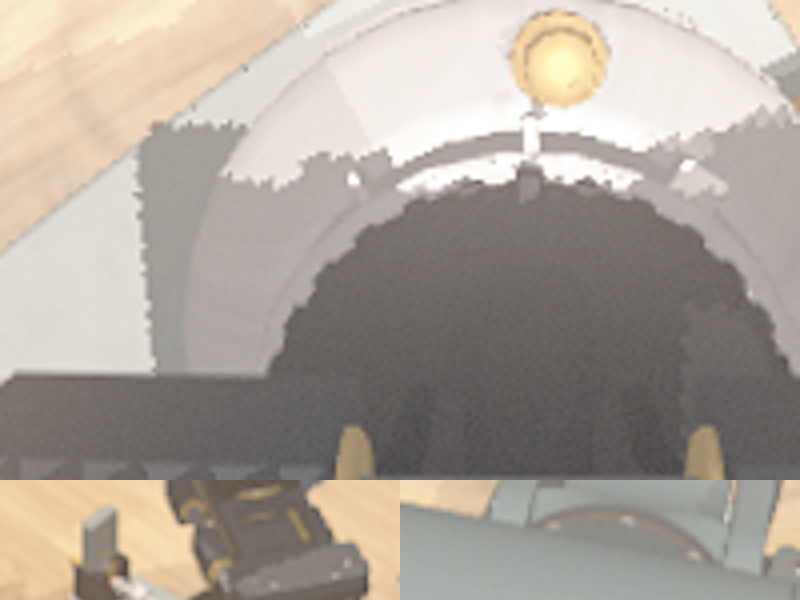

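The cap's nub (crop 529,180) points straight at the half-turn rib (532,130). The fit rib is at left (353,180) and the broad lock rib at right (695,178). The gauge still stands upright in the block, and the spring moment is 0.18 N m, so the contact is against the gauge and the cap is not locked. Handing in while holding.

```bash
python3 -c "
from rig import bot
bot.hand_in(); s=bot.read_state(); print(s['time_s'],s['moment'],s['opening'])"
```

```text
the job is handed in; nothing more can be done
the job is handed in; nothing more can be done
```

The gauge is in the contact gap, let go, with its shoulders on the black block. The arm is holding the 78 mm cap at half turn against its spring, short of the lock. I handed the job in at about 23 s, well inside the 58 s limit.

**Last checks:**
- **Cap angle:** the hand had turned 34.0° clockwise from fit, and the cap's rim mark lines up with the half-turn rib in the wrist picture.
- **Spring:** the measured return moment was 0.18 N m. That fits the ring spring plus the contact pressing on the gauge, and is far below what the lock needs.
- **Seating:** about 5 N of downward contact, with the cap at its expected height.
- **Gauge:** it met the block with about 4.5 N at the expected height, and it still stood upright in the last scene picture.
- **Other things:** the hand never went down near the screwdriver, knob or tape measure. I did not look at them again at the end.

**Disagreements and gaps:**
- The top camera placed things about 4 mm off from the wrist camera. I went by the wrist camera, and both fits went in without resistance.
- I could not see the contact itself close; that is inferred from the cap angle and the moment.
- A state reading straight after handing in was refused, so the last numbers are from just before it.

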